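# Set the assembly tweezers to the gauge marks

## Robot

A 6-joint arm with a two-finger parallel gripper is mounted at the origin on the work surface. World frame = base frame: x ahead of the robot, y to its left, z up, the work surface at z = 0. Lengths are in mm, angles in rad, forces in N, time in s.
With the tool pointing down it reaches from about 350 to 875 mm from the base axis. Payload 4.2 kg.
Tool frame: the origin (TCP) lies where the fingers leave the gripper's body, on its centre line; the fingertips stand ahead of it and the grasp point (between the pads) lies 54 mm ahead of it (arm.nose_length is the z of the fingertips in the tool frame, in mm); z points along the fingers, x is the direction in which the jaws open and shut, and the axes are right-handed (so a half turn about z gives the same grasp; the last joint's range is limited). The gripper opens to 85 mm and grips with 20 to 120 N. Pads are 22 mm wide; open, the fingers measure 114 mm over their backs; the gripper's body (76 mm by 85 mm) begins 54 mm behind the grasp point. The pads swing forward as they close: fully open they stand 13 mm farther back than shut.
Start: joints at [-0.918, 0.385, 0.008, 0, -1.194, -0.259], TCP at [239.826, -577.133, 303.912] pointing down, gripper open.
Joint ranges: [-3.14, 3.14], [-1.21, 2.06], [-1.07, 1.41], [-3.16, 2.05], [-2.99, -0.16], [-3.1, 3.1]. Speed limits (rad/s): [2.79, 2.79, 3.14, 3.14, 3.14, 3.14].

## Interface

Orientations are given as a unit quaternion [x, y, z, w].
In Python, from bench import arm, imaging, job_done gives the robot as it stands.
- The arm moves only by the shell command python3 -m crank 'ROWS' [OPENING]. ROWS is a JSON object of lists of equal length, an entry for each row: "delta_pos": the shift along the tool's x, y, z in m, a list of three; "twist": the turn about the tool's z in rad. In form: {"delta_pos": [[tx, ty, tz], ...], "twist": [twist, ...]}. A call has 1 to 8 rows; each row shifts and turns the commanded pose from where the row before left it, along the tool's axes as they then stand; what a row does not reach is not made up. A row lasts 1/12 s, in which the tool goes at most 41.7 mm and 7.16 degrees, less where a joint would pass 70% of its speed; a pose out of reach is approached as far as the arm can. A call is refused whole if a number of a shift passes 0.0417 or a number of a turn 0.125, either way. A call with a gripper value outside its range is refused whole. OPENING is the opening, from 0 (shut) to 1 (fully open), set as the call begins (- or left out, the last holds). The fingers move at their own pace and stop on an object; the grip force is fixed at half the most. Time passes only in rows, so rows that do not move let the fingers close. It gives the time, the measured TCP pose, the force and the opening at its end, in the units of the state.
- arm.read_state(): the state, without advancing time (a new reading comes with each control period).
- imaging.get_image(name): name is "scene" or "top" or "wrist"; returns (picture, depth): 420x560x3 uint8, blue, green, red; 420x560 float32, mm along the optical axis (not along the pixel's ray), 0 where there is no reading.
- imaging.camera_model(name): a dict with "vfov" (degrees; the focal length in pixels is half the picture's height over the tangent of half this angle, whatever the lens; pixels are square), "cx", "cy" (the principal point, pixels), "T" (4x4, takes a point from camera to world coordinates); the wrist camera has in their place "hand_eye" (4x4, takes a point from camera to tool coordinates, whose origin is the TCP and whose axes are the tool frame's). Camera axes: x right, y up, looking along -z (the intrinsics and any distortion apply to the point x, -y, -z); pixel columns grow to the right and rows downward; lengths in mm; the calibration is good to about 2 mm. The wrist camera is an equidistant fisheye: a pixel r from the principal point sees the ray r / f radians off the axis. A picture is of the moment at which its call begins: read the wrist's pose just before it. camera_model takes no time and is no camera call.
- job_done(): hands the job in, once; it reports no verdict.
The state is a dict: "clock": time; "joints": joint angles; "joint_vel": joint speeds; "joint_efforts": joint torques, N m; "position": TCP position; "ee_rot": TCP orientation; "contact_force": force on the tool from outside, world axes, zero at the start; "wrist_torque": the same for the moment, N m; "gripper_width": finger opening in mm.
Only numpy, scipy, OpenCV 4.12 (cv2) and the standard library are available. Lean on these libraries where they do the work, as an engineer would, in place of code of your own. Each camera call takes 0.05 s, during which the arm holds its last target.

## Task

Open the tip gauge by pressing its spring pedal right down to the stop, then let the pedal come back up; the shutter stays aside and bares the two mark lines. Then pick the sprung tweezers off their wooden rest, hold them level just above the gauge (within about 2 cm, touching nothing) with the tips pointing the way the lines run, away from the robot, and squeeze until each tip stands over its own line. Finish while still holding the tweezers steady at that gap, and leave the other things on the bench where they are.

Things in the scene. Friction and masses are not known exactly. Their poses are not given: they have to be found in the camera images.
- gauge: Tip gauge, a grey block fixed to the bench, 110 (x) x 212 (y) mm, deck 36 mm high, with dark guide rails up to 48 mm. Origin: centre of the block's underside, on the bench. Its x axis points roughly away from the robot, y to the robot's left, z up. A pedal sticks out at its -y end, to 230 mm from the origin.
- gauge_top (a point): Point midway across the gauge at the marks, 40 mm above the bench, at x = -15 mm, y = 0 in the gauge's frame; axes as the gauge's. The gauge's front (robot-side) face is 40 mm in -x from here.
- mark_l (a point): Centre of the left (+y) black mark line, on a thin slide in the gauge deck, 40 mm above the bench; hidden under the shutter at first. The line is 18 mm long, 2.4 mm wide, along the x axis of the gauge (axes as the gauge's). It sits 8 to 12 mm to the left of the middle, differently each time, and cannot be moved by touch.
- mark_r (a point): Centre of the right (-y) mark line, likewise 8 to 12 mm to the right of the middle; the two are 16 to 24 mm apart.
- pedal (a joint): Pedal angle in rad: 0 up, 0.35 down at its stop. Sprung; about 2 N to start and 8 N at the stop, pressed at pedal_pad; springs back up when let go. Pressing it drives a pusher that shoves the shutter about 66 mm to +y of the gauge, where the shutter stays.
- pedal_pad (a point): Top of the ribbed pedal tread, where to press: 75 mm out (-y of the gauge) from the pedal's hinge, about 65 mm above the bench when up and 40 mm when at the stop. The pedal is 60 mm wide (gauge x) and 104 mm long. The hinge lies along the gauge's x axis at y = -116 mm, 34 mm high. Axes: those of the pedal.
- shutter_center (a point): Centre of the loose steel shutter plate, 70 (gauge x) x 60 (gauge y) x 4 mm, lying in the gauge's channel, top 46 mm above the bench. At first over the marks; when opened, about 63 mm to +y of the middle.
- shutter: The same shutter plate; origin at the centre of its underside.
- rest: Wooden rest of the tweezers, fixed to the bench: base 180 x 70 x 6 mm and two saddles whose flat tops are 26 mm above the bench, at x = -78 mm (18 mm long, under the heel) and x = +50 mm (14 mm long, under the legs). Origin on the bench under the grip lands; x axis as the tweezers'. Between the saddles (x = -69 to +43 mm) it is open down to the base, for the fingers.
- tweezers_grip (a point): Middle of the loose steel tweezers between the two ribbed grip lands, 9 mm above the underside of the tweezers (half-way up the lands). Axes: x towards the tips, y to the left leg, z up. The lands are 32 mm long and 18 mm high; over their outsides the tweezers measure 48 mm open, 36 mm when the tips are 20 mm apart. Tips at x = +80 mm, heel end at x = -97 mm from here. About 90 g (some 75 to 130), centre of mass about 15 mm towards the heel from here.
- tweezers: The tweezers as a whole (with both legs); origin 9 mm below tweezers_grip, on the underside. They lie level, the legs opening sideways; squeeze the lands from both sides.
- tip_l (a point): End point of the left (+y) leg, on its underside, mid-thickness (tip 3 mm thick, 6 mm high): 80 mm ahead of the grip.
- tip_r (a point): End point of the right (-y) leg, likewise.
- leg_l (a joint): Angle in rad by which each leg is squeezed in: 0 open (tips 45 mm apart), 0.08 with the tips 20 mm apart and the lands parallel, 0.135 shut. Distance between tip_l and tip_r is 20 mm + 310 mm x (0.08 - angle). Both legs always move alike. Each land pushes back with about 3 N when open and 6.5 N at 0.08.
- nut: Bystander: steel nozzle nut, 28 mm across, 26 mm high, standing.
- cup: Bystander: steel parts cup, 60 mm across, 35 mm high.
- bottle: Bystander: closed white bottle, 52 mm across, 130 mm high.
- injector: Bystander: injector body lying down, about 150 mm long, 26 mm wide.
- driver: Bystander: screwdriver lying.
- jar: Bystander: glass jar with metal cap, 52 mm across, 60 mm high.
- wrench: Bystander: wrench lying.
Mind the look-alikes: they are no part of the job. Several things have the shape of the rest; the one meant has the colours described above.

How it is judged (in metres and radians):
On the way, in this order (a step that is already met when the one before it is completed fails the run):
1. the pedal is pressed down to its stop (value of joint pedal above 0.32 rad), for 0.1 s.
2. the pedal is back up and the shutter is clear of the marks (value of joint pedal below 0.06 rad and y of shutter_center in the frame of gauge_top above 0.052 m and z of shutter_center in the frame of gauge_top below 0.01 m), for 0.2 s.
3. the tweezers are lifted off the rest in the fingers (contact force between the fingers and tweezers above 2 N and contact force between tweezers and gauge below 0.1 N and contact force between tweezers and rest below 0.1 N and contact force between tweezers and shutter below 0.1 N and height (world z) of tweezers_grip above 0.05 m), for 0.2 s.
At the end, for the whole second after the job is handed in: Fingers hold the tweezers (over 2 N) clear of gauge, shutter and rest; each tip within 3 mm sideways and 9 mm lengthways of the middle of its line, 1 to 35 mm above it, steady; pedal up, shutter at least 52 mm aside in its channel (all of step 2 and x of tip_l in the frame of mark_l between -0.009 and 0.009 m and y of tip_l in the frame of mark_l between -0.003 and 0.003 m and z of tip_l in the frame of mark_l between 0.001 and 0.035 m and x of tip_r in the frame of mark_r between -0.009 and 0.009 m and y of tip_r in the frame of mark_r between -0.003 and 0.003 m and z of tip_r in the frame of mark_r between 0.001 and 0.035 m and contact force between the fingers and tweezers above 2 N and contact force between tweezers and gauge below 0.1 N and contact force between tweezers and rest below 0.1 N and contact force between tweezers and shutter below 0.1 N and velocity of joint leg_l between -0.1 and 0.1 rad/s and linear speed of tweezers below 0.03 m/s); the arm keeps its last pose, push and grip.
It fails at once if a bystander is pushed more than 40 mm from its place (distance of any of nut, cup, bottle, injector, driver, jar, wrench from where it was at the start of the episode above 0.04 m).
It also fails if it takes over 54 s, if anything falls off the work surface, if the arm or the gripper's body presses on something with over 40 N, if the wrist force passes 120 N, or if a joint passes its speed limit or range.

## Working session

There is one attempt and no reset: what is moved stays moved. The work goes in short steps, Python scripts to look and compute and a shell command to move; the robot and the scene stay as the last step left them, time stands still between calls to the robot, and variables do not carry over. Pictures are saved under pics/ and viewed, and the job is handed in when it is done.

```bash
ls -la; mkdir -p pics; cat > h.py <<'E'
import numpy as np, cv2, json
from bench import arm, imaging
from scipy.spatial.transform import Rotation as R
def pose():
    s=arm.read_state(); T=np.eye(4); T[:3,:3]=R.from_quat(s['ee_rot']).as_matrix(); T[:3,3]=s['position']; return s,T
def grab(name,fn=None):
    s,T=pose(); im,d=imaging.get_image(name); m=imaging.camera_model(name)
    Tc = T@np.array(m['hand_eye']) if name=='wrist' else np.array(m['T'])
    if fn: cv2.imwrite('pics/'+fn+'.png',im)
    np.savez('pics/'+(fn or name)+'.npz',im=im,d=d,Tc=Tc,vfov=m['vfov'],cx=m['cx'],cy=m['cy'],name=name,T=T)
    return im,d,Tc,m
def ray(px,Tc,m,name):
    u,v=px; f=210/np.tan(np.radians(m['vfov'])/2); x=(u-m['cx']); y=(v-m['cy'])
    if name=='wrist':
        r=np.hypot(x,y); th=r/f; k=np.sin(th)/max(r,1e-9); d=np.array([x*k,-y*k,-np.cos(th)])
    else: d=np.array([x/f,-y/f,-1.])
    return Tc[:3,3],Tc[:3,:3]@d
def onplane(px,z,Tc,m,name):
    o,d=ray(px,Tc,m,name); return o+d*(z-o[2])/d[2]
def load(fn):
    a=np.load('pics/'+fn+'.npz'); m=dict(vfov=float(a['vfov']),cx=float(a['cx']),cy=float(a['cy'])); return a['im'],a['d'],a['Tc'],m,str(a['name'])
def pt(fn,px,z):
    im,d,Tc,m,n=load(fn); return onplane(px,z,Tc,m,n)
def dpt(fn,px):
    im,d,Tc,m,n=load(fn); o,dr=ray(px,Tc,m,n); z=float(d[int(round(px[1])),int(round(px[0]))]); 
    dc=Tc[:3,:3].T@dr; return o+dr*z/(-dc[2])
E
python3 - <<'E'
from h import *
s,T=pose(); print(s); print(T.round(3)); print(arm.nose_length)
for n in('scene','top','wrist'):
    im,d,Tc,m=grab(n,n+'0'); print(n,m['vfov'],m['cx'],m['cy'],Tc.round(3).tolist(), m.keys())
E
```

```text
total 12
drwxr-xr-x  3 agent agent 4096 Dec  7 15:55 .
drwxr-xr-x 23 root  root  4096 Dec  7 15:55 ..
drwxr-xr-x  2 agent agent 4096 Dec  7 15:55 pics
{'clock': 0.0, 'joints': array([-9.18454260e-01,  3.85547670e-01,  6.62405283e-03, -5.19314540e-04,
       -1.19398863e+00, -2.58602011e-01]), 'joint_vel': array([ 0.00012331,  0.00017344,  0.00034585, -0.00079043, -0.0010471 ,
       -0.00098991]), 'joint_efforts': array([ 6.88664859e-04, -3.92288339e+01,  1.88399005e+01,  4.18626755e+00,
       -4.76407251e-03,  6.55571256e-06]), 'position': array([ 239.64265513, -576.76826357,  302.82306379]), 'ee_rot': array([ 5.55216740e-01,  8.31704993e-01,  5.71073802e-04, -9.22712709e-04]), 'contact_force': array([-0.01167438, -0.44997258,  0.36082334]), 'wrist_torque': array([ 0.01796129, -0.01131402, -0.02211542]), 'gripper_width': 85.40639272922213}
[[-3.83000e-01  9.24000e-01 -1.00000e-03  2.39643e+02]
 [ 9.24000e-01  3.83000e-01  2.00000e-03 -5.76768e+02]
 [ 2.00000e-03 -0.00000e+00 -1.00000e+00  3.02823e+02]
 [ 0.00000e+00  0.00000e+00  0.00000e+00  1.00000e+00]]
72.6
scene 46.72353378840565 284.32972798642993 200.59013784261828 [[0.827, -0.439, 0.351, 902.21], [0.562, 0.652, -0.509, -592.368], [-0.006, 0.618, 0.786, 1021.175], [0.0, 0.0, 0.0, 1.0]] dict_keys(['vfov', 'cx', 'cy', 'T'])
top 45.90174733798926 276.14889204064565 197.33274088486158 [[0.02, 0.987, -0.161, 266.495], [-1.0, 0.017, -0.015, 9.932], [-0.012, 0.161, 0.987, 1465.183], [0.0, 0.0, 0.0, 1.0]] dict_keys(['vfov', 'cx', 'cy', 'T'])
wrist 65.70646984690485 280.4354479863231 207.6891950300617 [[-0.384, -0.872, -0.303, 161.45], [0.923, -0.362, -0.128, -609.316], [0.002, -0.329, 0.944, 373.436], [0.0, 0.0, 0.0, 1.0]] dict_keys(['vfov', 'cx', 'cy', 'hand_eye'])
```

View pics/top0.png

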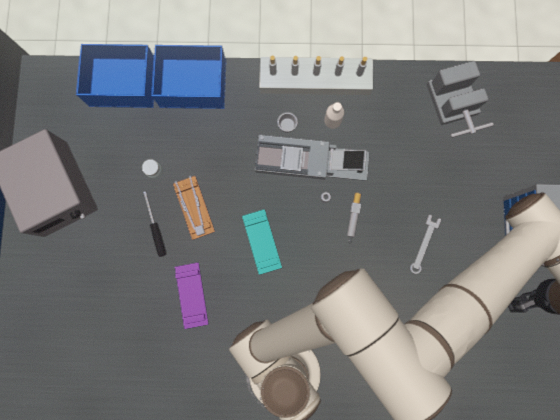

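View pics/scene0.png

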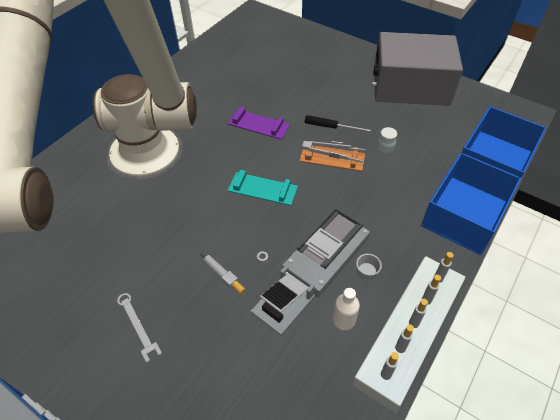

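View pics/wrist0.png

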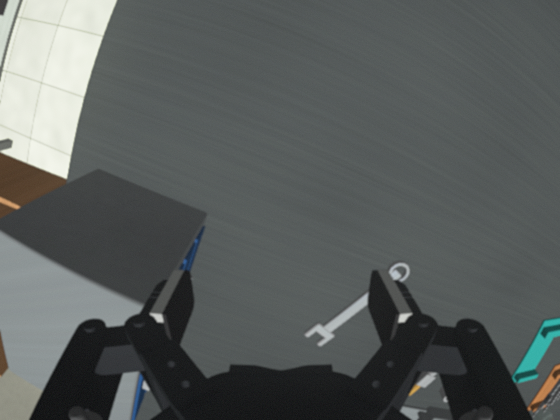

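Top view: image up is world +x and image left is +y. The gauge is at (258–368, 135–180), with its black pedal tread at (353,160). Candidates for the tweezer rest are orange/wood with steel tweezers at (194,208), teal and empty at (262,242), and purple and empty at (191,296). The description ("wooden", carrying the tweezers) picks the orange one. I'll check that in a crop.

```bash
python3 - <<'E'
from h import *
im=load('top0')[0]
a=cv2.resize(im[165:250,150:230],None,fx=5,fy=5,interpolation=cv2.INTER_CUBIC)
b=cv2.resize(im[120:195,245:380],None,fx=5,fy=5,interpolation=cv2.INTER_CUBIC)
cv2.imwrite('pics/cropA.png',a);cv2.imwrite('pics/cropB.png',b)
for n in['top0']:
    print([ (p,dpt('top0',p).round(0)) for p in [(194,208),(353,160),(290,157),(326,197),(335,108),(288,122),(310,150),(100,300)]])
E
```

```text
[((194, 208), array([468., 276.,   7.])), ((353, 160), array([ 610., -190.,   58.])), ((290, 157), array([620.,  -7.,  42.])), ((326, 197), array([ 509., -117.,    2.])), ((335, 108), array([ 742., -130.,  128.])), ((288, 122), array([739.,   0.,   5.])), ((310, 150), array([645., -66.,  33.])), ((100, 300), array([195., 536.,   6.]))]
```

View pics/cropA.png

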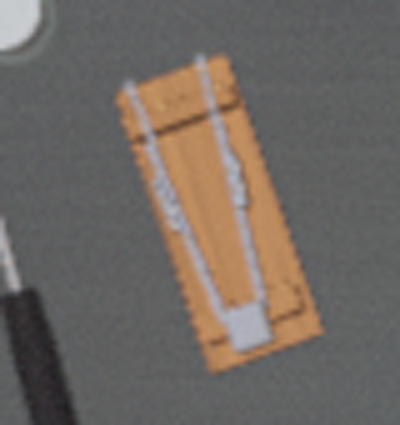

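View pics/cropB.png

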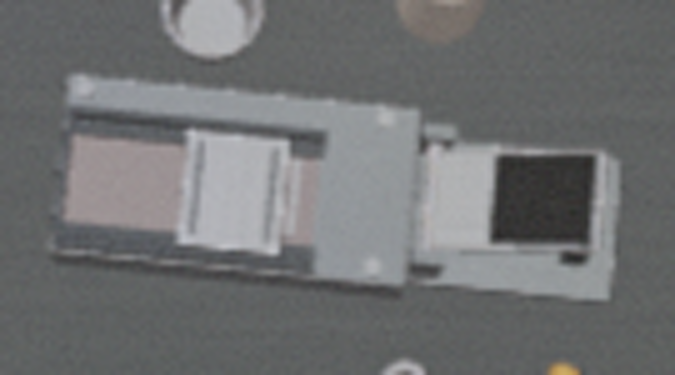

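Crop A confirms the choice: steel tweezers on the orange wooden rest, tips at about px (176,182) and (190,177), heel at (199,231). Crop B shows the shutter over the marks and the tread centre at about px (354,160).

```bash
python3 - <<'E'
from h import *
def c2p(c,o): return (o[0]+(c[0]-2)/5, o[1]+(c[1]-2)/5)
print('tips',[pt('top0',c2p(c,(150,165)),28).round(1) for c in[(130,87),(201,60)]],'heel',pt('top0',c2p((248,345),(150,165)),28).round(1))
g=[c2p(c,(245,120)) for c in[(70,75),(418,110),(400,288),(52,250)]]
print('gauge',[pt('top0',p,45).round(1) for p in g])
t=[c2p(c,(245,120)) for c in[(495,155),(598,153),(588,243),(493,240)]]
print('tread',[pt('top0',p,62).round(1) for p in t])
E
```

```text
tips [array([541.9, 330.2,  28. ]), array([558.9, 288.9,  28. ])] heel [390.4 253.5  28. ]
gauge [array([685.9,  87.3,  45. ]), array([ 667.8, -118.8,   45. ]), array([ 560.4, -108.6,   45. ]), array([579.6,  95.1,  45. ])]
tread [array([ 636.7, -162.1,   62. ]), array([ 638.9, -221.8,   62. ]), array([ 585.2, -215.6,   62. ]), array([ 586.1, -160.8,   62. ])]
```

```bash
python3 -m crank '{"delta_pos":[[0.0154,0.035,0],[0.0154,0.035,0],[0.0154,0.035,0],[0.0154,0.035,0],[0.0154,0.035,0],[0.0154,0.035,0],[0.0154,0.035,0],[0.0154,0.035,0]],"twist":[0,0,0,0,0,0,0,0]}' 0; python3 -m crank '{"delta_pos":[[0.0154,0.035,0],[0.0154,0.035,0],[0.0154,0.035,0],[0.0154,0.035,0],[0.0154,0.035,0],[0.0154,0.035,0],[0,0,0],[0,0,0]],"twist":[0,0,0,0,0,0,-0.12,-0.12]}' 0
```

```text
clock: 0.82
position: [452.0, -354.2, 303.8]
ee_rot: [0.555, 0.832, 0.0, -0.0]
contact_force: [0.4, -0.0, -0.3]
gripper_width: 0.1
clock: 1.48
position: [610.9, -187.8, 302.7]
ee_rot: [0.448, 0.894, -0.0, -0.001]
contact_force: [-0.3, -0.9, -0.6]
gripper_width: -0.2
```

```bash
Z='0'; python3 -m crank '{"delta_pos":[[0,0,0.005],[0,0,0.005],[0,0,0.005],[0,0,0.005],[0,0,0.005],[0,0,0.005],[0,0,0.005],[0,0,0.005]],"twist":[-0.125,-0.125,-0.125,-0.125,-0.125,-0.125,-0.125,-0.125]}' 0; python3 -m crank '{"delta_pos":[[0,0,0.005],[0,0,0.005],[0,0,0.005],[0,0,0.005],[0,0,0],[0,0,0],[0,0,0],[0,0,0]],"twist":[-0.125,-0.125,-0.125,-0.125,-0.125,-0.125,-0.125,-0.125]}' 0;  python3 -m crank '{"delta_pos":[[0,0,0],[0,0,0],[0,0,0],[0,0,0],[0,0,0]],"twist":[-0.125,-0.125,-0.125,-0.04,0]}' 0
python3 - <<'E'
from h import *
grab('wrist','w1'); grab('top','top1')
s,T=pose(); print(s['position'],T[:3,:3].round(3),s['joints'].round(3))
E
```

```text
clock: 2.15
position: [609.4, -190.0, 263.2]
ee_rot: [-0.035, 0.999, 0.0, -0.0]
contact_force: [0.6, -0.1, 0.0]
gripper_width: 0.2
clock: 2.82
position: [609.4, -190.0, 243.4]
ee_rot: [-0.509, 0.86, 0.0, -0.0]
contact_force: [0.0, -0.4, 0.2]
gripper_width: -0.3
clock: 3.23
position: [609.4, -190.0, 243.5]
ee_rot: [-0.674, 0.739, 0.0, -0.0]
contact_force: [-0.0, 0.1, 0.5]
gripper_width: 0.2
[ 609.45938251 -190.00589059  243.60800951] [[-0.094 -0.996 -0.001]
 [-0.996  0.094  0.   ]
 [-0.     0.001 -1.   ]] [-0.049  0.452 -0.042 -0.    -1.077  1.526]
```

View pics/w1.png

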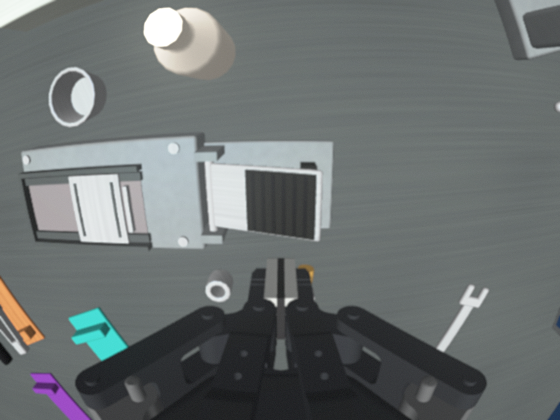

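The wrist picture shows the tread from (247,170) to (320,240), with the hinge side on the left. The shut fingers are at (281,265), the nut at (217,288), the bottle at (190,40) and the shutter at (97,210).

```bash
python3 - <<'E'
from h import *
for p,z in [((247,169),58),((321,173),68),((318,240),68),((245,233),58),((283,204),64),((207,165),44),((205,232),44)]:
    print(p,pt('w1',p,z).round(1),dpt('w1',p).round(1))
for p in [(204,140),(24,150),(38,243),(203,248)]:
    print('block',p,pt('w1',p,36).round(1),dpt('w1',p).round(1))
E
```

```text
(247, 169) [ 640.6 -165.6   58. ] [ 639.3 -164.8   51.7]
(321, 173) [ 634.2 -223.8   68. ] [ 634.9 -223.5   70.9]
(318, 240) [ 577.3 -218.4   68. ] [ 577.9 -218.3   69.1]
(245, 233) [ 585.  -156.9   58. ] [ 5.605e+02 -1.477e+02  3.000e-01]
(283, 204) [ 610.2 -192.    64. ] [ 610.4 -192.    64.5]
(207, 165) [ 644.8 -129.7   44. ] [ 643.9 -128.4   38.7]
(205, 232) [ 583.1 -117.6   44. ] [ 693.7 -197.7  313.9]
block (204, 140) [ 665.8 -128.2   36. ] [ 663.1 -121.4    9.1]
block (24, 150) [689.2  82.4  36. ] [689.1  84.7  33.8]
block (38, 243) [579.9 100.8  36. ] [584.9  87.7  48.2]
block (203, 248) [ 563.3 -110.1   36. ] [ 563.1 -110.    35.6]
```

```bash
python3 -m crank '{"delta_pos":[[0.006,0,0.03],[0,0,0.03],[0,0,0.03],[0,0,0.008],[0,0,0.008],[0,0,0.006],[0,0,0.006],[0,0,0.006]],"twist":[0,0,0,0,0,0,0,0]}' 0;  python3 -m crank '{"delta_pos":[[0,0,0.003],[0,0,0.003],[0,0,0]],"twist":[0,0,0]}' 0
```

```text
clock: 4.0
position: [610.4, -197.2, 123.3]
ee_rot: [-0.674, 0.739, -0.002, 0.001]
contact_force: [-1.9, -1.8, 8.3]
gripper_width: 0.3
clock: 4.25
position: [610.5, -197.7, 117.5]
ee_rot: [-0.674, 0.739, -0.003, 0.001]
contact_force: [-2.8, -5.3, 7.9]
gripper_width: 0.1
```

```bash
python3 -m crank '{"delta_pos":[[0,0,0.003],[0,0,0.002],[0,0,0]],"twist":[0,0,0]}' 0;  python3 -m crank '{"delta_pos":[[0,0,0.002],[0,0,0]],"twist":[0,0]}' 0
```

```text
clock: 4.5
position: [610.5, -198.0, 113.0]
ee_rot: [-0.674, 0.739, -0.003, 0.001]
contact_force: [-2.9, -4.7, 7.5]
gripper_width: -0.1
clock: 4.67
position: [610.6, -198.0, 112.1]
ee_rot: [-0.674, 0.739, -0.003, 0.0]
contact_force: [-5.1, -5.3, 10.3]
gripper_width: 0.0
```

```bash
python3 -m crank '{"delta_pos":[[0,0,0.002],[0,0,0.001],[0,0,0],[0,0,0]],"twist":[0,0,0,0]}' 0; python3 - <<'E'
from h import *
grab('wrist','w2')
E
```

```text
clock: 5.0
position: [610.6, -198.0, 111.7]
ee_rot: [-0.674, 0.738, -0.003, 0.001]
contact_force: [-8.9, -2.0, 24.3]
gripper_width: -0.2
```

View pics/w2.png

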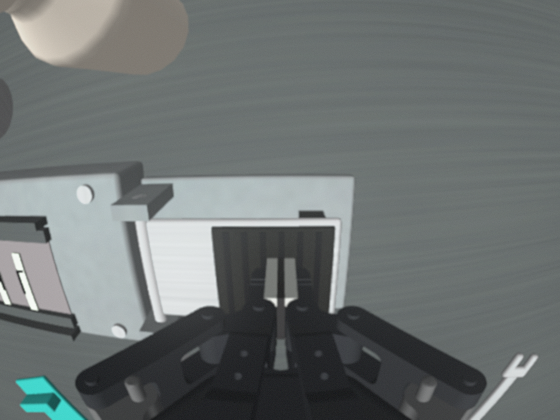

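The wrist picture and the force (24 N with no further travel) show the pedal at its stop. I'll release it and look at the marks on the way to the rest.

```bash
python3 -m crank '{"delta_pos":[[0,0,-0.015],[0,0,-0.025],[0,0,-0.025],[0,0,-0.025],[0,0,-0.025],[-0.035,0.01,0],[-0.035,0.01,0],[-0.035,0.01,0]],"twist":[0,0,0,0,0,0,0,0]}' 1;  python3 -m crank '{"delta_pos":[[-0.035,0.012,0],[-0.035,0.012,0],[-0.03,0.006,0],[0,0,0]],"twist":[0,0,0,0]}' 1
python3 - <<'E'
from h import *
grab('wrist','w3'); 
s,T=pose(); print(s['position'],T[:3,:3].round(3))
E
```

```text
clock: 5.72
position: [589.7, -87.9, 221.6]
ee_rot: [-0.673, 0.74, -0.002, 0.002]
contact_force: [1.5, 1.2, 0.1]
gripper_width: 85.5
clock: 6.05
position: [568.9, 18.3, 221.3]
ee_rot: [-0.676, 0.737, -0.001, 0.003]
contact_force: [-0.4, 0.3, -0.4]
gripper_width: 85.7
[569.09366578  16.53929571 221.16505205] [[-0.088 -0.996  0.005]
 [-0.996  0.088  0.001]
 [-0.002 -0.005 -1.   ]]
```

View pics/w3.png

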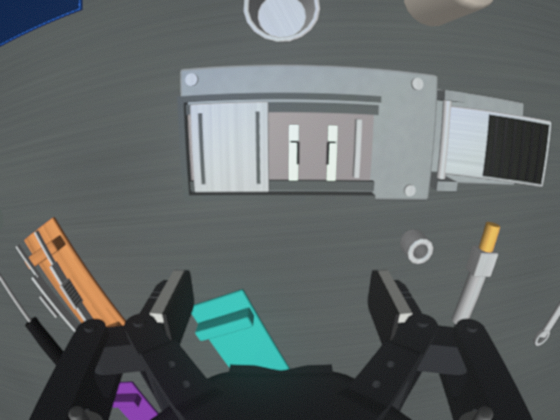

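```bash
python3 - <<'E'
from h import *
im=load('w3')[0]
cv2.imwrite('pics/cropC.png',cv2.resize(im[90:210,230:400],None,fx=4.7,fy=4.7,interpolation=cv2.INTER_CUBIC))
E
```

```text
(no output)
```

View pics/cropC.png

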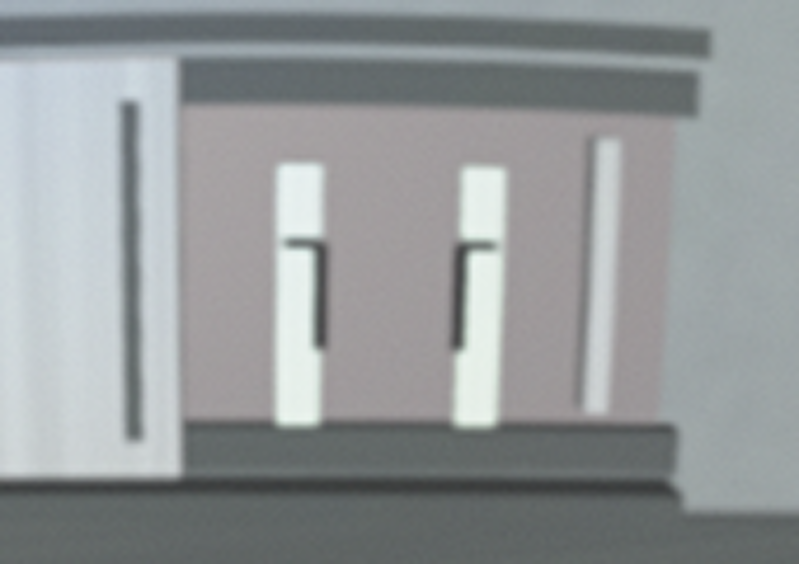

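```bash
python3 - <<'E'
from h import *
q=lambda c:(230+(c[0]-1.8)/4.7,90+(c[1]-1.8)/4.7)
P={k:pt('w3',q(c),40) for k,c in dict(Lfar=(320,243),Lnear=(320,349),Rfar=(462,244),Rnear=(458,350),WL=(300,164),WLn=(299,427),WRn=(475,427),WR=(484,167)).items()}
for k,v in P.items(): print(k,v.round(1))
L=(P['Lfar']+P['Lnear'])/2; Rr=(P['Rfar']+P['Rnear'])/2
print('L',L,'R',Rr,'gap',np.linalg.norm(L-Rr),'mid',(L+Rr)/2, 'yaw from LR',np.degrees(np.arctan2(-(L-Rr)[0],(L-Rr)[1])))
# shutter depth etc
for p in [(228,150),(300,130),(190,110)]: print(p,dpt('w3',p).round(1))
# rest in w3
for p in [(50,222),(25,240),(62,243)]: print('rest',p,pt('w3',p,6).round(1))
# yaw from rail edges
a=pt('w3',(183,72),36);b=pt('w3',(435,77),36);print('far edge',a,b,np.degrees(np.arctan2(-(a-b)[0],(a-b)[1])))
a=pt('w3',(190,194),36);b=pt('w3',(428,199),36);print('near edge',a,b,np.degrees(np.arctan2(-(a-b)[0],(a-b)[1])))
E
```

```text
Lfar [620.4   1.   40. ]
Lnear [602.5   2.3  40. ]
Rfar [618.5 -22.7  40. ]
Rnear [600.5 -21.   40. ]
WL [633.8   3.2  40. ]
WLn [589.3   6.9  40. ]
WRn [586.8 -23.2  40. ]
WR [631.2 -27.1  40. ]
L [611.42592857   1.63459162  40.        ] R [609.48819567 -21.81231307  40.        ] gap 23.526838893676874 mid [610.45706212 -10.08886072  40.        ] yaw from LR -4.724384175674936
(228, 150) [619.4  55.   45.9]
(300, 130) [628.8  -1.7  36.7]
(190, 110) [654.   80.8  46.6]
rest (50, 222) [561.2 285.6   6. ]
rest (25, 240) [540.7 341.2   6. ]
rest (62, 243) [534.4 276.3   6. ]
far edge [685.58255642  86.17654861  36.        ] [ 668.77812419 -118.23128198   36.        ] -4.699735346245
near edge [584.61923269  94.11845421  36.        ] [ 562.78866542 -111.64464627   36.        ] -6.056176701477329
```

Gap is about 23.5 mm, the midpoint of the marks is (610.5,-10.1), and the gauge yaw is about -5°. In cropC the black lines are on the inner edges of the white slides, with line centres at px (298,154) and (327,154). The shutter is to the left and clear of the marks, and the pedal is back up. Next I go above the rest.

```bash
python3 -m crank '{"delta_pos":[[-0.0323,0.0142,0],[-0.0323,0.0142,0],[-0.0323,0.0142,0],[-0.0323,0.0142,0],[-0.0323,0.0142,0],[-0.0323,0.0142,0],[-0.0323,0.0142,0],[-0.0323,0.0142,0]],"twist":[0,0,0,0,0,0,0,0]}' 1;  python3 -m crank '{"delta_pos":[[0,0,0],[0,0,0],[0,0,0],[0,0,0],[0,0,0]],"twist":[-0.106,-0.106,-0.106,-0.106,0]}' 1
python3 - <<'E'
from h import *
grab('wrist','w4'); grab('top','top4'); grab('scene','scene4')
s,T=pose(); print(s['position'],T[:3,:3].round(3))
E
```

```text
clock: 6.77
position: [479.5, 282.8, 220.5]
ee_rot: [-0.673, 0.74, -0.0, 0.002]
contact_force: [0.8, 0.7, 0.3]
gripper_width: 85.1
clock: 7.18
position: [480.1, 281.5, 220.1]
ee_rot: [0.814, -0.581, 0.0, -0.001]
contact_force: [-0.7, -0.2, -0.4]
gripper_width: 85.4
[479.76071308 281.27295033 219.59196101] [[ 0.322 -0.947  0.001]
 [-0.947 -0.322  0.001]
 [-0.001 -0.002 -1.   ]]
```

View pics/w4.png

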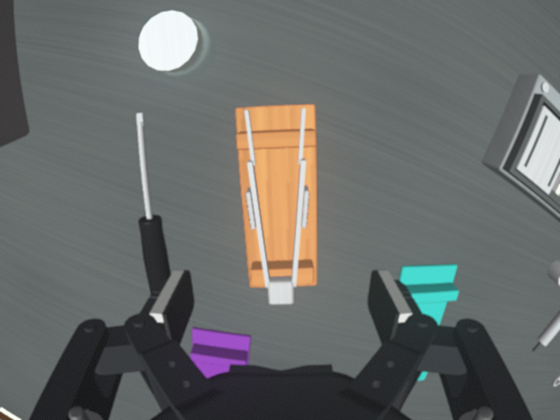

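View pics/top4.png

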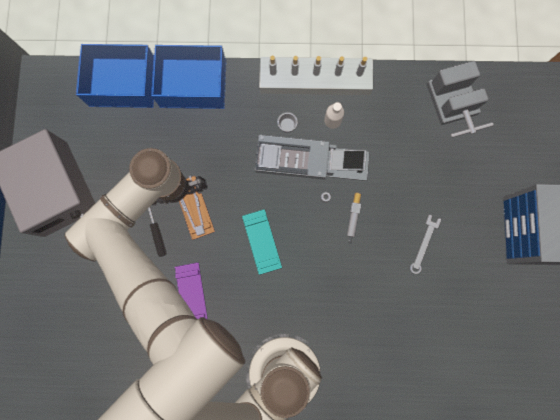

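```bash
python3 - <<'E'
from h import *
im=load('w4')[0]
cv2.imwrite('pics/cropD.png',cv2.resize(im[95:310,225:330],None,fx=2.75,fy=2.75,interpolation=cv2.INTER_CUBIC))
g={}
for n,p,z in [('tl',(247,110),32),('tr',(304.5,110),32),('heelend',(281,304),38),('landL',(252,208),44),('landR',(305,208),44),('landLn',(254,227),44),('landLf',(249,190),44),('landRn',(303,227),44),('landRf',(307,189),44)]:
    g[n]=pt('w4',p,z); print(n,g[n].round(1),dpt('w4',p).round(1))
m=(g['tl']+g['tr'])/2; d=m-g['heelend']; d[2]=0; print(m,np.linalg.norm(d),'yaw',np.degrees(np.arctan2(d[1],d[0]))); u=d/np.linalg.norm(d)
print('grip by tips',m-80*u,'by heel',g['heelend']+97*u,'lands',(g['landL']+g['landR'])/2)
for n in ['landLn','landLf']: pass
print('lands mid',sum(g[k] for k in['landLn','landLf','landRn','landRf'])/4)
E
```

```text
tl [544.1 331.7  32. ] [544.2 331.6  32.9]
tr [558.7 288.9  32. ] [558.7 289.   33.2]
heelend [386.9 249.   38. ] [360.9 240.   -0. ]
landL [472.  303.2  44. ] [472.2 303.2  44.4]
landR [486.  262.9  44. ] [486.  262.9  44.2]
landLn [456.8 296.7  44. ] [457.1 296.7  44.7]
landLf [485.6 310.   44. ] [484.2 310.   39.4]
landRn [470.  258.7  44. ] [469.4 258.3  42.5]
landRf [501.3 266.9  44. ] [500.6 266.4  40.7]
[551.41424952 310.31224857  32.        ] 175.5189907005844 yaw 20.43012916440902
grip by tips [476.44636454 282.38705883  32.        ] by heel [477.83421623 282.90402715  38.        ] lands [478.9903653  283.03548876  44.        ]
lands mid [478.42558721 283.05946979  44.        ]
```

View pics/cropD.png

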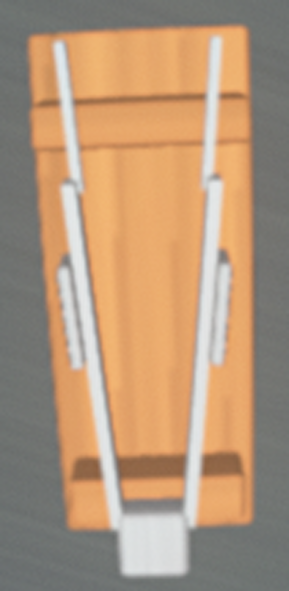

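```bash
python3 -m crank '{"delta_pos":[[-0.002,0.001,0.03],[0,0,0.03],[0,0,0.03],[0,0,0.025],[0,0,0.0175],[0,0,0],[0,0,0]],"twist":[-0.014,0,0,0,0,0,0]}' 1; python3 -m crank '{"delta_pos":[[0,0,0],[0,0,0],[0,0,0],[0,0,0],[0,0,0]],"twist":[0,0,0,0,0]}' 0.46
python3 - <<'E'
from h import *
grab('wrist','w5')
s,T=pose(); print(s['position'],T[:3,:3].round(3),s['gripper_width'])
E
```

```text
clock: 7.92
position: [477.8, 282.8, 86.1]
ee_rot: [0.818, -0.576, 0.0, 0.001]
contact_force: [0.5, -0.0, 0.4]
gripper_width: 85.5
clock: 8.33
position: [478.7, 284.3, 89.1]
ee_rot: [0.818, -0.575, 0.001, -0.003]
contact_force: [-1.4, -0.4, 7.3]
gripper_width: 39.7
[478.71265257 284.23103562  89.11879739] [[ 0.34  -0.941  0.004]
 [-0.941 -0.34   0.003]
 [-0.002 -0.005 -1.   ]] 39.25936914480208
```

View pics/w5.png

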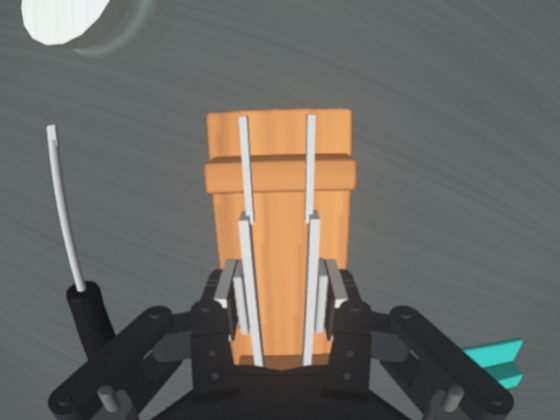

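The wrist picture shows the pads on both lands, with the tips at (244,116) and (311,116). I'll lift.

```bash
python3 -m crank '{"delta_pos":[[0,0,-0.004],[0,0,-0.006],[0,0,-0.01],[0,0,-0.015],[0,0,-0.02],[0,0,-0.02],[0,0,-0.015],[0,0,0]],"twist":[0,0,0,0,0,0,0,0]}' 0.45
python3 - <<'E'
from h import *
grab('wrist','w6')
s,T=pose(); print(s['position'],T[:3,:3].round(3),s['gripper_width'])
E
```

```text
clock: 9.05
position: [478.9, 284.2, 180.6]
ee_rot: [0.818, -0.575, 0.001, -0.004]
contact_force: [0.4, 1.1, -0.6]
gripper_width: 38.5
[478.06792454 283.61922782 178.67503249] [[ 0.338 -0.941  0.003]
 [-0.941 -0.338  0.003]
 [-0.002 -0.004 -1.   ]] 38.89363236779469
```

View pics/w6.png

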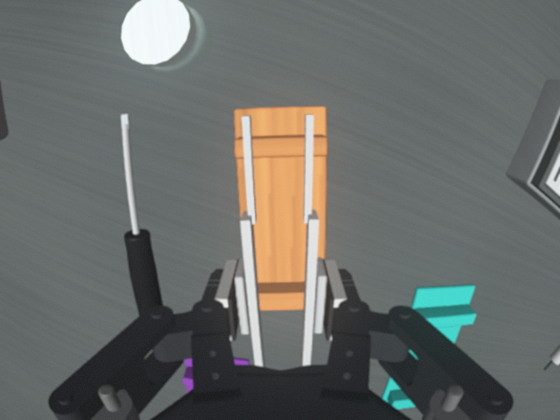

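Lifted. The tips are at (246,118) and (309.5,117), level and in the pads.

```bash
cat > tips.py <<'E'
from h import *
def tipdet(fn, boxes=((236,100,262,150),(298,100,322,150))):
    im,d,Tc,m,n=load(fn)
    T=np.load('pics/'+fn+'.npz')['T']
    out=[]
    for (x0,y0,x1,y1) in boxes:
        sub=d[y0:y1,x0:x1]; near=(sub>60)&(sub<145)   # nearer than the bench / gauge
        ys,xs=np.nonzero(near)
        if len(ys)==0: out.append(None); continue
        yt=ys.min(); 
        sel=(ys<yt+6); u=x0+xs[sel].mean(); 
        z=np.median(sub[near&(np.arange(sub.shape[0])[:,None]<yt+6)])
        out.append((u,y0+yt,z))
    return out,T,Tc,m,n
def tip3d(px,z,Tc,m,n):
    o,dr=ray(px,Tc,m,n); dc=Tc[:3,:3].T@dr; return o+dr*z/(-dc[2])
E
python3 - <<'E'
from tips import *
out,T,Tc,m,n=tipdet('w6'); print(out)
W=[tip3d((u,v),z,Tc,m,n) for u,v,z in out]; 
t=[(np.linalg.inv(T)@np.r_[w,1])[:3] for w in W]; print('world',W,'tool',t, 'gap',np.linalg.norm(t[0]-t[1])); np.save('tiptool.npy',np.array(t))
im,d=load('w6')[:2]; print(d[110:160:5,244:252].round(0))
for p in [(248,220),(314,220),(253,310),(308,310)]:
    print(p,(np.linalg.inv(T)@np.r_[dpt('w6',p),1])[:3].round(1))
E
```

```text
[(np.float64(246.20408163265307), np.int64(115), np.float32(122.83201)), (np.float64(308.92452830188677), np.int64(114), np.float32(122.922005))]
world [array([548.53164605, 323.78904169, 123.85608114]), array([557.15261818, 300.90785981, 123.57219775])] tool [array([-13.47125816, -78.55000487,  57.3994744 ]), array([ 10.97827434, -78.90136049,  57.61660177])] gap 24.45302097018286
[[235. 234. 233. 234. 234. 234. 235. 234.]
 [236. 235. 236. 128. 128. 128. 127. 235.]
 [122. 123. 123. 122. 123. 122. 126. 236.]
 [  0. 124. 124. 123. 125. 124. 125. 128.]
 [124. 125. 125. 124. 124. 123. 125. 128.]
 [125. 124. 125. 124. 125. 125. 126. 127.]
 [126. 124. 126. 126. 127. 126. 128. 130.]
 [126. 127. 127. 126. 126. 126. 127. 130.]
 [127. 126. 127. 127. 126. 127. 127. 129.]
 [128. 128. 128. 127. 128. 128. 127. 129.]]
(248, 220) [-13.  -37.9  49.5]
(314, 220) [ 13.3 -37.5  50.5]
(253, 310) [-12.9   8.   51.7]
(308, 310) [12.6  7.5 51. ]
```

Tips in the tool frame are x = -13.5 and 11.0, y = -78.7, with a gap of about 24.4 mm. The lines are 23.5 mm apart. I'll carry the tweezers to a hover behind the gauge, high, and turn them to the lines.

```bash
python3 -m crank '{"delta_pos":[[0.012,0.0019,0],[0.022,0.0036,0],[0.03,0.0048,0],[0.03,0.0048,0],[0.03,0.0048,0],[0.03,0.0048,0],[0.03,0.0048,0],[0.03,0.0048,0]],"twist":[0,0,0,0,0,0,0,0]}' 0.445; python3 -m crank '{"delta_pos":[[0.03,0.0048,0],[0.024,0.0039,0],[0.014,0.0023,0],[0.0074,0.0012,0],[0,0,0],[0,0,0],[0,0,0],[0,0,0]],"twist":[0,0,0,0,0.08,0.12,0.12,0.08]}' 0.445;  python3 -m crank '{"delta_pos":[[0,0,0],[0,0,0]],"twist":[0.031,0]}' 0.445
python3 - <<'E'
from h import *
grab('wrist','w7')
s,T=pose(); print(s['position'],T[:3,:3].round(3),s['gripper_width'])
E
```

```text
clock: 9.77
position: [516.7, 67.7, 175.1]
ee_rot: [0.818, -0.575, -0.001, 0.001]
contact_force: [1.5, 1.3, -1.5]
gripper_width: 38.6
clock: 10.43
position: [530.9, -5.2, 175.4]
ee_rot: [-0.686, 0.728, 0.001, -0.001]
contact_force: [-0.8, -0.1, -0.9]
gripper_width: 38.2
clock: 10.6
position: [531.0, -5.0, 175.5]
ee_rot: [-0.676, 0.737, 0.001, -0.001]
contact_force: [0.0, 0.2, -0.7]
gripper_width: 38.1
[531.06204849  -4.97239662 175.5962295 ] [[-0.085 -0.996 -0.002]
 [-0.996  0.085 -0.   ]
 [ 0.     0.002 -1.   ]] 38.07091921125412
```

View pics/w7.png

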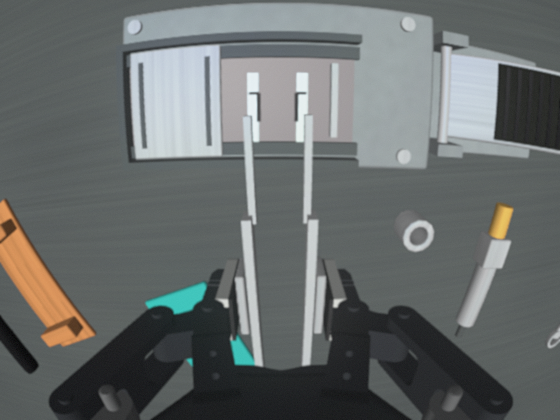

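```bash
python3 - <<'E'
from tips import *
out,T,Tc,m,n=tipdet('w7'); print(out)
W=[tip3d((u,v),z,Tc,m,n) for u,v,z in out]
t=[(np.linalg.inv(T)@np.r_[w,1])[:3].round(2) for w in W]; print('world',W,'tool',t,'gap',np.linalg.norm(W[0]-W[1]))
im=load('w7')[0]; cv2.imwrite('pics/cropE.png',cv2.resize(im[65:150,225:335],None,fx=7,fy=7,interpolation=cv2.INTER_CUBIC))
E
```

```text
[(np.float64(247.20408163265307), np.int64(115), np.float32(122.68106)), (np.float64(307.9230769230769), np.int64(114), np.float32(122.81813))]
world [array([610.15922761,   1.26653783, 118.06845125]), array([608.47573136, -22.31557405, 117.80612328])] tool [array([-13.07, -78.49,  57.23]), array([ 10.57, -78.84,  57.51])] gap 23.643582142385892
```

View pics/cropE.png

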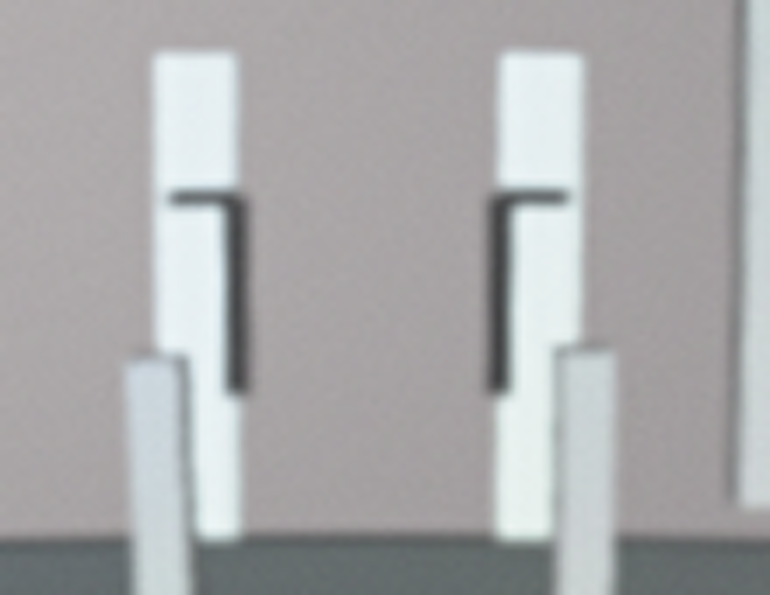

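```bash
python3 - <<'E'
from tips import *
q=lambda x,y:(225+(x-3)/7,65+(y-3)/7)
a=[pt('w7',q(*c),40) for c in [(234,193),(237,394),(500,193),(499,394)]]
print([x.round(1) for x in a]); L=(a[0]+a[1])/2;Rr=(a[2]+a[3])/2; print(L,Rr,np.linalg.norm(L-Rr),(L+Rr)/2)
E
python3 -m crank '{"delta_pos":[[0,0,0.01],[0,0,0.016],[0,0,0.014],[0,0,0.01],[0,0,0.006],[0,0,0],[0,0,0]],"twist":[0,0,0,0,0,0,0]}' 0.445
python3 - <<'E'
from h import *
grab('wrist','w8'); grab('scene','scene8')
s,T=pose(); print(s['position'],T[:3,:3].round(3),s['gripper_width'],s['contact_force'])
im=load('w8')[0]; cv2.imwrite('pics/cropF.png',cv2.resize(im[50:165,220:340],None,fx=5,fy=5,interpolation=cv2.INTER_CUBIC))
E
```

```text
[array([620.7,   1.3,  40. ]), array([602.6,   2.8,  40. ]), array([618.6, -22.1,  40. ]), array([600.5, -20.6,  40. ])]
[611.63825834   2.0698409   40.        ] [609.5723189  -21.37114638  40.        ] 23.53185054793087 [610.60528862  -9.65065274  40.        ]
clock: 11.23
position: [531.8, -5.0, 120.1]
ee_rot: [-0.676, 0.737, 0.0, -0.0]
contact_force: [0.3, 0.1, -1.7]
gripper_width: 38.0
[532.21433255  -4.85314306 121.00434294] [[-0.085 -0.996  0.001]
 [-0.996  0.085  0.   ]
 [-0.    -0.001 -1.   ]] 38.05775863400114 [ 0.43970535  0.40159439 -1.42803667]
```

View pics/cropF.png

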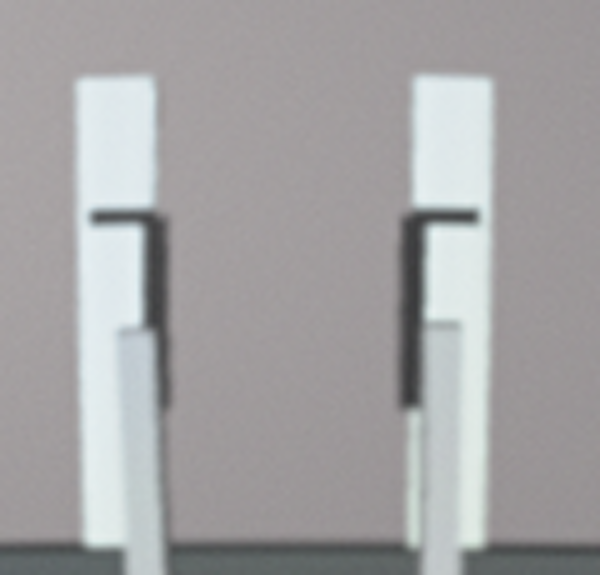

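```bash
python3 - <<'E'
from tips import *
q=lambda x,y:(220+(x-2)/5,50+(y-2)/5)
a=[pt('w8',q(*c),40) for c in [(154,214),(165,408),(412,214),(411,408)]]
L=(a[0]+a[1])/2;Rr=(a[2]+a[3])/2; print('marks',L.round(2),Rr.round(2))
im,d,Tc,m,n=load('w8')
M=[L,Rr]
for i,c in enumerate([(137,329),(442,324)]):
    p=q(*c); z=np.median(d[int(p[1])+2:int(p[1])+8,int(p[0])-1:int(p[0])+2]); w=tip3d(p,z,Tc,m,n)
    yaw=np.radians(-4.9); ux=np.array([np.cos(yaw),np.sin(yaw),0]); uy=np.array([-np.sin(yaw),np.cos(yaw),0])
    e=w-M[i]; print('tip',w.round(2),'z',z,'err gauge x',round(e@ux,2),'y',round(e@uy,2),'underside above mark',round(w[2]-6-40,1))
E
```

```text
marks [611.46   1.64  40.  ] [609.44 -21.37  40.  ]
tip [610.94   1.43  62.9 ] z 122.70332 err gauge x -0.49 y -0.25 underside above mark 16.9
tip [609.27 -22.25  62.73] z 122.75163 err gauge x -0.09 y -0.9 underside above mark 16.7
```

View pics/scene8.png

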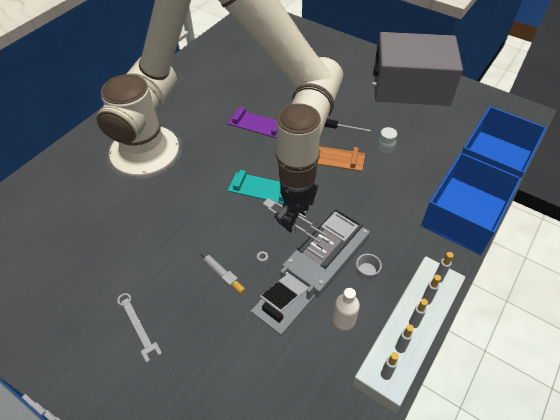

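Both tips are within 1 mm of their lines. I'll trim a little: 0.5 mm left and a slightly tighter squeeze, 4 mm lower, then settle and check again.

```bash
python3 -m crank '{"delta_pos":[[-0.0005,0,0.002],[0,0,0.002],[0,0,0],[0,0,0],[0,0,0],[0,0,0],[0,0,0],[0,0,0]],"twist":[0,0,0,0,0,0,0,0]}' 0.442
python3 - <<'E'
from h import *
grab('wrist','w9'); grab('top','top9')
s,T=pose(); print(s['position'],T[:3,:3].round(3),s['gripper_width'],s['contact_force'],s['joint_vel'].round(3))
im=load('w9')[0]; cv2.imwrite('pics/cropG.png',cv2.resize(im[50:165,220:340],None,fx=5,fy=5,interpolation=cv2.INTER_CUBIC))
E
```

```text
clock: 12.0
position: [531.8, -4.5, 116.5]
ee_rot: [-0.676, 0.737, -0.0, 0.0]
contact_force: [-0.5, 0.3, -1.0]
gripper_width: 37.9
[531.77098025  -4.50937027 116.44930525] [[-0.086 -0.996  0.   ]
 [-0.996  0.086  0.   ]
 [-0.    -0.    -1.   ]] 37.745982593354256 [-0.02985006  0.04037543 -0.71202216] [ 0.001  0.001  0.     0.001 -0.001  0.   ]
```

View pics/cropG.png

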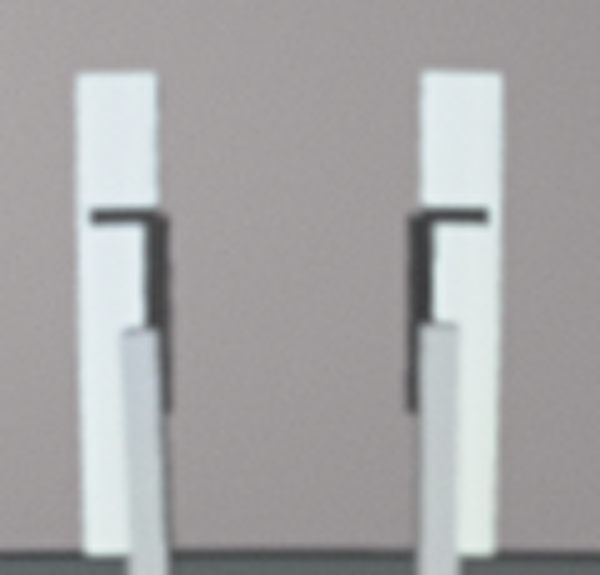

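View pics/w9.png

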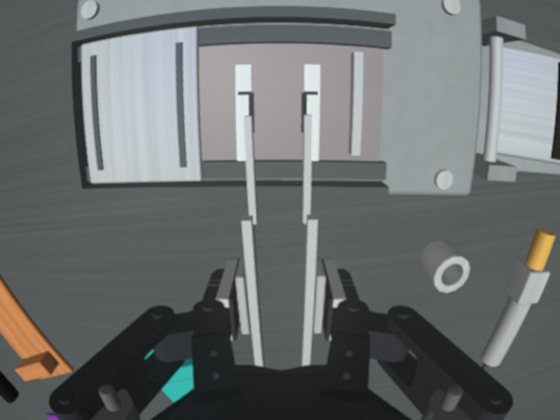

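```bash
python3 - <<'E'
from tips import *
q=lambda x,y:(220+(x-2)/5,50+(y-2)/5)
a=[pt('w9',q(*c),40) for c in [(156,214),(167,412),(420,214),(413,412)]]
L=(a[0]+a[1])/2;Rr=(a[2]+a[3])/2; print('marks',L.round(2),Rr.round(2),np.linalg.norm(L-Rr))
im,d,Tc,m,n=load('w9')
M=[L,Rr]
for i,c in enumerate([(141,329),(439,325)]):
    p=q(*c); z=np.median(d[int(p[1])+2:int(p[1])+8,int(p[0])-1:int(p[0])+2]); w=tip3d(p,z,Tc,m,n)
    yaw=np.radians(-4.9); ux=np.array([np.cos(yaw),np.sin(yaw),0]); uy=np.array([-np.sin(yaw),np.cos(yaw),0])
    e=w-M[i]; print('tip',w.round(2),'err x',round(e@ux,2),'y',round(e@uy,2),'above',round(w[2]-46,1))
o=np.array([610.5,-10,0]); 
for p in [(90,60),(200,100),(150,110)]: print('shutter',p,dpt('w9',p).round(1))
s=pt('w9',(75,110),46); e=pt('w9',(199,110),46); print('shutter edges',s,e,'centre y in gauge',((s+e)/2-o)[:2]@uy[:2])
E
```

```text
marks [611.39   1.62  40.  ] [609.4 -21.1  40. ] 22.806925602368405
tip [610.9    1.62  58.88] err x -0.48 y -0.04 above 12.9
tip [609.22 -21.52  59.42] err x -0.14 y -0.44 above 13.4
shutter (90, 60) [648.5  74.9  48.3]
shutter (200, 100) [619.9  25.2  37.8]
shutter (150, 110) [618.8  47.3  45.7]
shutter edges [626.51832596  88.67697431  46.        ] [615.31527869  24.09748248  46.        ] centre y in gauge 67.03437394488783
```

View pics/top9.png

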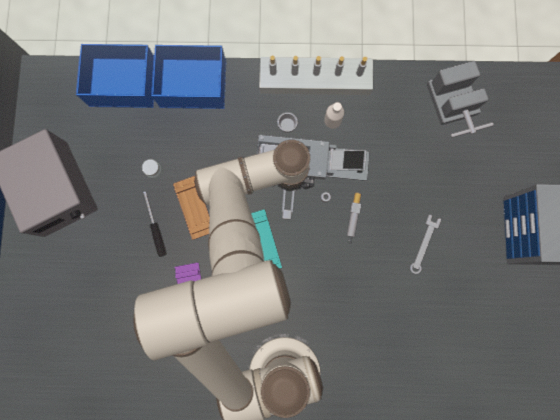

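Both tips are within 0.5 mm sideways and lengthways of their lines, about 13 mm above them. The arm is still, the pedal is up and the shutter is aside. In the top view the bystanders are where they were: nut (326,197), bottle (335,113), cup (288,122), jar (150,168). Handing in.

```bash
python3 -c "
from bench import job_done
print(job_done())"
```

```text
the job is handed in; nothing more can be done
None
```

I opened the gauge, picked up the tweezers, and handed the job in at about 12 s with each tip held over its own line. The hand-in reports no verdict, so the checks below are mine from the camera and force readings.

- **Pedal:** I pressed it with the shut fingers until it stopped moving, at 24 N. I then let it spring back up. The shutter measured about 63 to 67 mm aside.
- **Tweezers:** I took them off the orange wooden rest and turned them along the lines. I squeezed to 37.7 mm across the lands.
- **Last check:** Sideways errors were -0.04 mm on the left tip and -0.44 mm on the right. Lengthways they were -0.5 mm and -0.1 mm. The tips were about 13 mm above the lines, the arm was still, and nothing looked out of place in the top view.

**Disagreements:**
- The line spacing read 23.5 mm in the two high views and 22.8 mm in the last view, where the tips partly cover the lines. That is well inside the 3 mm allowance.
- Closing the fingers on the rest pushed the arm up 3 mm, at about 7 N. The push was gone after the lift.

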